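# Photograph a pulley on the tilting track and pass it on to the riveter's seat

## Task

A freshly painted red belt pulley waits at the low stop of the hinged track. Without touching the pulley, tilt the track by its black handle to roll it gently in front of the inspection camera and keep it standing still there for at least five seconds for the picture; then roll it gently on into the green seat at the hinge end, set the track softly back down on its rest, let go and leave everything else as it stands.

Things in the scene. Friction and masses are not known exactly. Their poses are not given: they have to be found in the camera images.
- pulley: Red belt pulley, 0.5 kg (all lengths in mm): diameter 110, 40 wide, standing on its rim in the track, between low side plates. Origin: its centre; x along its axle (the frame turns about x as it rolls), 55 above the track floor. Starts against the low stop, centre 345 from the hinge axis. Wet paint: do not touch it with the robot; never let it roll faster than 0.3 m/s
- track (a joint): Tilt of the track, rad: 0 = down on its rest, sloping 0.10 rad down to the handle; 0.10 = level; 0.22 = upper limit. Grows as the handle is lifted. Above 0.10 the pulley rolls to the hinge, below it to the handle, gaining about 6.7 m/s2 per rad off level; rolling resistance equals about 0.01 rad of slope. No spring: let go, the track falls; lower it slower than 1 rad/s
- handle (a point): Middle of the track's handle, a black round bar, diameter 16, length 100, parallel to the hinge axis, 510 from it, at the level of the track floor; carried by two 10 mm rods at its ends, free above and below; the track's end stop (60 high) is 100 from it. Lifting takes about 7 N. It may turn in the grip. Axes as the track: x along the bar, y away from the hinge, z up off the floor
- hinge (a point): Middle of the hinge axis, fixed, 90 above the table, at the level of the track floor. Axes: x along the hinge axis, y level along the track towards the handle, z up. The track is a steel channel of 0.9 kg, 50 wide inside, side plates 16 high, from 20 behind the hinge to 409 beyond it
- seat (a point): Place of the pulley's centre in the seat, 47 from the hinge axis along the track. The floor, green there, dips by 2.5 (ramp from 67 to 55 from the hinge) and ends at a rubber stop, which the pulley touches with its centre at 45. Once in the dip the pulley stays when the track is set down and does not roll out again
- aim (a point): The camera's mark: on its optical axis over the middle of the track, 145 above the table, the height of the pulley's centre on the level track. Axes as point hinge: y along the track towards the handle
- camera: Inspection camera station, fixed, somewhere between 150 and 250 from the hinge: a black camera with a white ring light beside the track looks across it, along its x axis, at a slim upright backlight bar (16 wide, yellow cap) on the other side; their common foot passes under the track. Up to 168 high. Origin on the table below the aim point
- oil: Yellow oil bottle with red cap, diameter 56, height 130, loose bystander; origin at its underside
- wrench: Steel wrench lying flat on the table, loose bystander; origin at its underside
- cup: Blue metal cup, diameter 76, height 90, loose bystander; origin at its underside
There are look-alikes about, which are no part of the job. What is shaped like the pulley but turquoise is not meant.

How it is judged:
By the outcome, as a careful person would: the job done as asked, in the order asked, and still so for the second after the job is handed in, with the robot touching nothing.
It also fails if it takes over 58 s, if anything falls off the work surface, if the arm or the gripper's body presses on something with over 40 N, if the wrist force passes 120 N, or if a joint passes its speed limit or range.

## Robot

A 7-joint arm with a two-finger parallel gripper is mounted at the origin on the work surface. World frame = base frame: x ahead of the robot, y to its left, z up, the work surface at z = 0. Lengths are in m, angles in rad, forces in N, time in s.
With the tool pointing down it reaches from about 0.4 to 0.85 m from the base axis. Payload 10.4 kg.
Tool frame: the origin (TCP) lies at the very end of the fingers, on their centre line; the grasp point (between the pads) lies 19 mm behind it (manip.grip_point_offset is the distance from the TCP to the grasp point, in m); z points along the fingers, y is the line along which they close (so a half turn about z gives the same grasp; the last joint's range is limited). The gripper opens to 85 mm and grips with 20 to 120 N. Pads are 22 mm wide; open, the fingers measure 114 mm over their backs; the gripper's body (76 mm by 85 mm) begins 54 mm behind the grasp point. The pads swing forward as they close: fully open they stand 13 mm farther back than shut.
Start: joints at [1.102, 0.332, -0.065, 1.46, 0.022, 1.35, -0.088], TCP at [0.27, -0.564, 0.231] pointing down, gripper open.
Joint ranges: [-2.6, 2.6], [-0.5, 2.12], [-1.47, 1.34], [0.16, 2.42], [-1.27, 4.41], [0.06, 2.06], [-2.6, 2.6]. Speed limits (rad/s): [2.22, 2.22, 2.79, 2.79, 3.14, 3.14, 3.14].

## Interface

Orientations are given as a unit quaternion [x, y, z, w].
In Python, from workcell import manip gives the robot as it stands. The module is installed in compiled form; this text tells all that it offers.
- The arm moves only by the tool step_arm, never from a script. Its argument "moves" is a list of rows, each a list of 7 numbers: the closure, from 0 (fully open) to 1 (shut), then the shift along the world's x, y, z in mm, then the turn, a rotation vector about the world's x, y, z in rad. In form: [[grip, tx, ty, tz, ax, ay, az], ...]. A call has 1 to 10 rows; each row is the pose to reach, as a shift and turn from the pose commanded when the call began; what a row does not reach only later rows make up. A row lasts 1/10 s, in which the tool goes at most 50 mm and 8.59 degrees, less where a joint would pass 70% of its speed; a pose out of reach is approached as far as the arm can. A call with a gripper value outside its range is refused whole. The fingers move at their own pace and stop on an object; "grip_force" is the grip in N (left out, the last holds). Time passes only in rows, so rows that repeat a pose let the fingers close. It gives the time, the measured TCP pose, the force, the opening and the grip force at its end, in the units of the state.
- manip.get_obs(): the state, without advancing time (a new reading comes with each control period).
- manip.camera(name): name is "scene" or "top" or "wrist"; returns a dict with "image" (400x640x3 uint8, blue, green, red), "K" (3x3 intrinsics, pixels), "dist_coeffs" ([k1, k2, p1, p2, k3] as OpenCV has them; the pictures are not rectified), "rvec" (rotation vector, rad) and "tvec" (3), from world to camera coordinates, as OpenCV has them; the wrist camera has in their place "mount" (4x4, takes a point from camera to tool coordinates, whose origin is the TCP and whose axes are the flange's). Camera axes: x right, y down, z forward; pixel columns grow to the right and rows downward; lengths in m; the calibration is good to about 2 mm. A picture is of the moment at which its call begins: read the wrist's pose just before it. There is no depth.
- manip.hand_in(): hands the job in; it is judged then, once.
The state is a dict: "clock": time; "joint_pos": joint angles; "joint_velocities": joint speeds; "tau": joint torques, N m; "position": TCP position; "ee_rot": TCP orientation; "ft_force": force on the tool from outside, world axes, zero at the start; "torque": the same for the moment, N m; "grip_width": opening from 0.0 (shut) to 1.0 (fully open); "grasp_force": force on a finger pad.
Only numpy, scipy, OpenCV 4.12 (cv2) and the standard library are available. Lean on these libraries where they do the work, as an engineer would, in place of code of your own. Each camera call takes 0.05 s, during which the arm holds its last target. There are 200 camera calls.

## Working session

There is one attempt and no reset: what is moved stays moved. The work goes in short steps, Python scripts to look and compute and a tool call to move; the robot and the scene stay as the last step left them, time stands still between calls to the robot, and variables do not carry over. Pictures are saved under pics/ and viewed, at most 10 in all, crops included, and the job is handed in when it is done.

Besides the shell and the picture viewer there is one more tool, called after ">>>" as a command line: name --pt "numbers of a row" for each row, then --argument value for the rest. step_arm: Moves the arm, as the interface text tells. Its arguments: {"type":"object","properties":{"moves":{"type":"array","items":{"type":"array","items":{"type":"number"}}},"grip_force":{"type":"number"}},"required":["moves"]}

```bash
mkdir -p pics
cat > h.py <<'E'
import numpy as np, cv2
from workcell import manip
def cam(n):
    return manip.camera(n)
def ray(c,uv):
    p=cv2.undistortPoints(np.array([[uv]],float),np.array(c["K"]),np.array(c["dist_coeffs"]))[0,0]
    R=cv2.Rodrigues(np.array(c["rvec"],float))[0];t=np.array(c["tvec"],float).ravel()
    d=R.T@np.array([p[0],p[1],1]);return -R.T@t,d/np.linalg.norm(d)
def onz(c,uv,z):
    o,d=ray(c,uv);return o+d*(z-o[2])/d[2]
def tri(r):
    A=0;b=0
    for o,d in r:
        P=np.eye(3)-np.outer(d,d);A=A+P;b=b+P@o
    return np.linalg.solve(A,b)
def proj(c,p):
    return cv2.projectPoints(np.array([p],float),np.array(c["rvec"],float),np.array(c["tvec"],float),np.array(c["K"]),np.array(c["dist_coeffs"]))[0].ravel()
E
python3 - <<'E'
from h import *
import pickle
for n in("scene","top"):
    c=cam(n);cv2.imwrite(f"pics/{n}0.png",c["image"]);pickle.dump(c,open(n+".pkl","wb"));print(n,ray(c,(320,200)))
o=manip.get_obs();print(o["clock"],o["position"],o["ee_rot"],o["ft_force"],manip.grip_point_offset)
E
```

```text
scene (array([1.2862024 , 0.05024024, 0.67322277]), array([-0.76952116,  0.09447461, -0.6315946 ]))
top (array([0.50825383, 0.14102655, 1.23208375]), array([ 0.05052729,  0.01304864, -0.99863743]))
0.1 [ 0.2693525  -0.56362807  0.23060382] [ 9.75259985e-01  2.21060115e-01 -1.65393931e-04 -6.00525924e-04] [0.72971144 0.60291085 0.26955853] 0.0187
```

View pics/scene0.png

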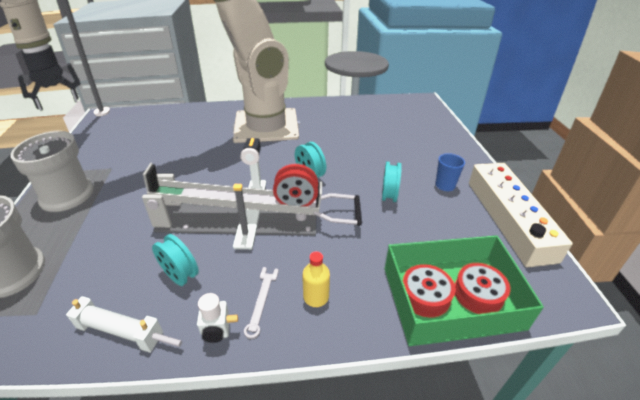

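View pics/top0.png

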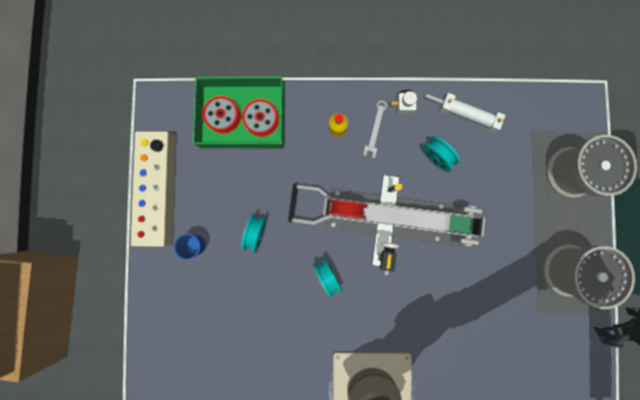

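The pulley to move is the red one in the track: top (347,208), scene (297,187). The red pulleys in the green box, top (221,113) and (261,117), lie flat and are not in the track. The turquoise ones are ruled out by colour. Next I confirm this and measure in enlarged crops.

Run:
```python
from h import *
import pickle
t=pickle.load(open("top.pkl","rb"));s=pickle.load(open("scene.pkl","rb"))
a=cv2.resize(t["image"][165:285,280:500],None,fx=3.6,fy=3.6,interpolation=cv2.INTER_CUBIC)
cv2.imwrite("pics/tc.png",a)
b=cv2.resize(s["image"][125:260,135:375],None,fx=3.3,fy=3.3,interpolation=cv2.INTER_CUBIC)
cv2.imwrite("pics/sc.png",b);print(a.shape,b.shape)
for n,c,(x0,x1,y0,y1) in(("top",t,(280,500,165,285)),("scene",s,(135,375,125,260))):
    h=cv2.cvtColor(c["image"],cv2.COLOR_BGR2HSV)
    H,S,V=[h[...,i].astype(int) for i in range(3)]
    M=dict(red=((H<8)|(H>172))&(S>120)&(V>60),yel=(H>20)&(H<35)&(S>120)&(V>100),grn=(H>50)&(H<85)&(S>60),blk=V<45)
    for k,m in M.items():
        z=np.zeros(m.shape,np.uint8);z[y0:y1,x0:x1]=m[y0:y1,x0:x1]
        nn,_,st,ce=cv2.connectedComponentsWithStats(z)
        for i in range(1,nn):
            if st[i,4]>=8: print(n,k,st[i],ce[i].round(1))
```

```text
(432, 792, 3) (446, 792, 3)
top red [327 200  40  18 503] [346.8 208.4]
top yel [394 184   8   6  36] [397.8 186.3]
top yel [386 254   6  15  58] [388.6 261. ]
top grn [449 215  26  19 395] [461.3 224.3]
top blk [290 185   7  35  84] [292.8 202.5]
top blk [473 219   8  15 101] [476.4 226.1]
top blk [385 248   9   4  21] [389.1 249.7]
scene red [274 164  44  42 631] [296.9 177.5]
scene red [289 188  12   9  66] [294.9 191.6]
scene red [310 252  13   8  92] [315.9 255.9]
scene yel [250 139   4   6  17] [251.3 141.4]
scene yel [234 186   8   3  16] [237.4 187.3]
scene grn [157 187  26   7 135] [169.4 189.8]
scene blk [149 168   9  23 119] [152.9 180. ]
```

View pics/tc.png

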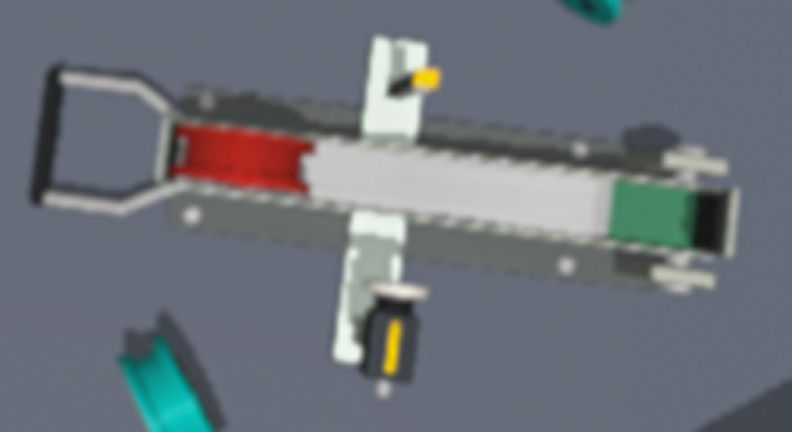

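View pics/sc.png

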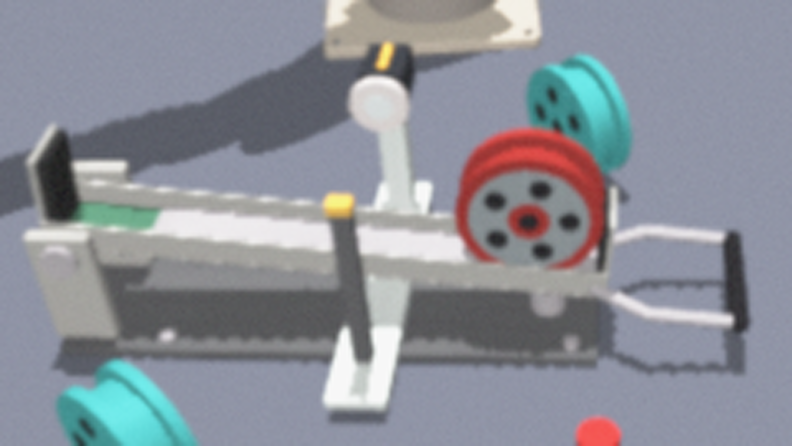

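```bash
cat >> h.py <<'E'
def redpos(c,lo,hi,z,y0=190,y1=245,x0=310,x1=480):
    h=cv2.cvtColor(c["image"],cv2.COLOR_BGR2HSV).astype(int);H,S,V=h[...,0],h[...,1],h[...,2]
    m=((H<8)|(H>172))&(S>110)&(V>50)
    m[:y0]=0;m[y1:]=0;m[:,:x0]=0;m[:,x1:]=0
    yy,xx=np.nonzero(m);return m,xx,yy
E
python3 - <<'E'
from h import *
import pickle
t=pickle.load(open("top.pkl","rb"));s=pickle.load(open("scene.pkl","rb"))
T=lambda x,y:(280+x/3.6-.36,165+y/3.6-.36);S=lambda x,y:(135+x/3.3-.35,125+y/3.3-.35)
print("bar ends tri",[tri([ray(t,T(*a)),ray(s,S(*b))]).round(4) for a,b in(((54,66),(733,233)),((38,203),(740,328)))])
# the top-view bar end (54,66) is far from robot -> near scene cam
print("swapped",[tri([ray(t,T(*a)),ray(s,S(*b))]).round(4) for a,b in(((54,66),(740,328)),((38,203),(733,233)))])
B=onz(t,(292.8,202.4),.039);print("bar onz",B, onz(t,T(54,66),.039),onz(t,T(38,203),.039))
for nm,p,z in(("greenL",(612,212),.083),("greenR",(692,219),.088),("wallback",(733,222),.15)):
    q=onz(t,T(*p),z);print(nm,q,np.linalg.norm((q-B)[:2]),np.degrees(np.arctan2(*(q-B)[:2])))
m,xx,yy=redpos(t,0,0,0);print(xx.min(),xx.max(),yy.mean())
p=onz(t,((xx.min()+xx.max())/2,208.4),.111);print("pulley",p,np.linalg.norm((p-B)[:2]),np.degrees(np.arctan2(*(p-B)[:2])))
print("cap",tri([ray(t,T(427,78)),ray(s,S(339,205))]),onz(t,T(427,78),.168))
print("cam top stripe",onz(t,T(393,347),.168), tri([ray(t,T(393,347)),ray(s,S(385,55))]))
print("ring",onz(t,T(400,290),.16),"foot ends",[onz(t,T(*p),.004) for p in((400,40),(350,360))])
print("bearings",[onz(t,T(*p),.095) for p in((695,160),(683,278))])
E
```

```text
bar ends tri [array([0.6104, 0.2229, 0.1255]), array([ 0.5063,  0.2567, -0.0659])]
swapped [array([0.6187, 0.2311, 0.0402]), array([0.5061, 0.2452, 0.0411])]
bar onz [0.56111053 0.23727633 0.039     ] [0.61899957 0.2323772  0.039     ] [0.50593274 0.24444972 0.039     ]
greenL [ 0.50097588 -0.21308025  0.083     ] 0.45435362735604434 -172.39446927403515
greenR [ 0.49568002 -0.27485619  0.088     ] 0.5162953268875103 -172.71928300589752
wallback [ 0.49420027 -0.28311336  0.15      ] 0.5246736177647224 -172.67326738833353
327 366 208.31923076923076
pulley [0.54194443 0.08190372 0.111     ] 0.15655027070958044 -172.9677632682093
cap [ 0.59964623 -0.05262643  0.16385588] [ 0.59929657 -0.05204523  0.168     ]
cam top stripe [ 0.40307337 -0.02589481  0.168     ] [ 0.40274016 -0.02655317  0.16465403]
ring [ 0.44381941 -0.03247404  0.16      ] foot ends [array([ 0.6456562 , -0.05913201,  0.004     ]), array([ 0.37588769, -0.01553331,  0.004     ])]
bearings [array([ 0.54191858, -0.27559665,  0.095     ]), array([ 0.4498163 , -0.26439426,  0.095     ])]
```

The confirmed pulley is in crop tc (243,157) and crop sc (530,222). The handle is at (0.562, 0.238, 0.040), track yaw is 7.3°, the hinge is at about (0.4975, -0.265), and the aim lies about 224.5 mm from the hinge. Bearings and pulley start agree with these within about 4 mm. Now I move above the handle.

>>> step_arm --pt "0.2 30 80 40 0 0 -0.1" --pt "0.2 293 802 70 0 0 -0.572" --pt "0.2 293 802 70 0 0 -0.572" --pt "0.2 293 802 70 0 0 -0.572" --pt "0.2 293 802 70 0 0 -0.572" --pt "0.2 293 802 70 0 0 -0.572" --pt "0.2 293 802 70 0 0 -0.572" --pt "0.2 293 802 70 0 0 -0.572" --pt "0.2 293 802 70 0 0 -0.572" --pt "0.2 293 802 70 0 0 -0.572"

```text
clock: 1.1
position: [0.4381, -0.1016, 0.2795]
ee_rot: [0.998, -0.063, 0.0, 0.0]
ft_force: [2.2, -0.9, -0.6]
grip_width: 0.803
grasp_force: 0.0
```

>>> step_arm --pt "0.2 122 336 20 0 0 0" --pt "0.2 122 336 20 0 0 0" --pt "0.2 122 336 20 0 0 0" --pt "0.2 122 336 20 0 0 0" --pt "0.2 122 336 20 0 0 0" --pt "0.2 122 336 20 0 0 0" --pt "0.2 122 336 20 0 0 0" --pt "0.2 122 336 -60 0 0 0" --pt "0.2 122 336 -90 0 0 0" --pt "0.2 122 336 -90 0 0 0"

```text
clock: 2.1
position: [0.5573, 0.2312, 0.1835]
ee_rot: [0.998, -0.063, -0.004, 0.002]
ft_force: [-0.2, -1.0, 0.1]
grip_width: 0.803
grasp_force: 0.0
```

Run:
```python
from h import *
from scipy.spatial.transform import Rotation as R
o=manip.get_obs();c=cam("wrist");im=c["image"]
print(o["clock"],o["position"],o["ee_rot"],o["grip_width"])
M=np.array(c["mount"]);Rt=R.from_quat(o["ee_rot"]).as_matrix();print(Rt.round(3),M.round(3))
def pr(p):
    q=np.linalg.inv(M)@np.append(Rt.T@(np.array(p)-o["position"]),1)
    return cv2.projectPoints(q[None,:3],np.zeros(3),np.zeros(3),np.array(c["K"]),np.array(c["dist_coeffs"]))[0].ravel()
B=np.array([.562,.238,.0395]);x=np.array([.992,-.127,0])
for k in(-.05,0,.05):
    u=pr(B+k*x);print(k,u);cv2.circle(im,tuple(int(v) for v in u),4,(0,0,255),1)
cv2.imwrite("pics/w1.png",im)
```

```text
2.1 [0.55728148 0.23124916 0.18345796] [ 0.99803212 -0.06253694 -0.00417649  0.00188852] 0.8026743392428302
[[ 0.992 -0.125 -0.009]
 [-0.125 -0.992 -0.003]
 [-0.008  0.004 -1.   ]] [[ 0.001 -0.955 -0.295  0.074]
 [ 1.     0.001 -0.001  0.   ]
 [ 0.001 -0.295  0.955 -0.143]
 [ 0.     0.     0.     1.   ]]
-0.05 [311.46887885 227.82217533]
0 [311.24240977 184.37365388]
0.05 [311.01069287 136.36731381]
```

View pics/w1.png

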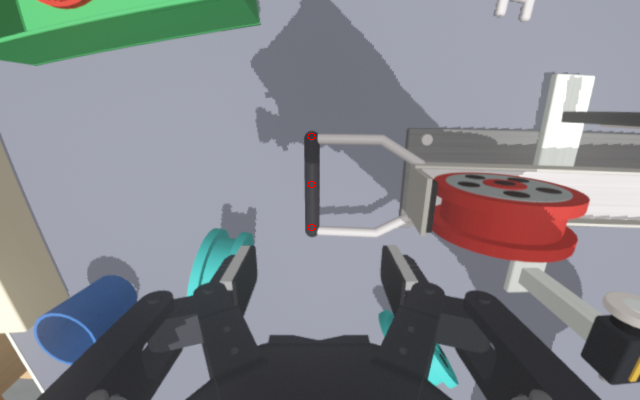

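The wrist view shows the black bar at (312,185), right on my projected points.

>>> step_arm --pt "0.2 0 0 -40 0 0 0" --pt "0.2 0 0 -80 0 0 0" --pt "0.2 0 0 -80 0 0 0" --pt "0.2 0 0 -80 0 0 0"

```text
clock: 2.55
position: [0.561, 0.2324, 0.112]
ee_rot: [0.998, -0.063, 0.001, -0.0]
ft_force: [0.6, -0.5, 1.6]
grip_width: 0.798
grasp_force: 0.0
```

Run:
```python
from h import *
from scipy.spatial.transform import Rotation as R
o=manip.get_obs();print(o["clock"],o["position"],o["ee_rot"],R.from_quat(o["ee_rot"]).as_matrix().round(3)[:,1:],abs(o["joint_velocities"]).max())
```

```text
2.55 [0.56096454 0.23244027 0.11197758] [ 9.97986426e-01 -6.34229893e-02  7.21517154e-04 -3.10693145e-04] [[-0.127  0.001]
 [-0.992  0.001]
 [-0.001 -1.   ]] 0.028138023854577005
```

>>> step_arm --pt "0.2 1 5.5 -20 0 0 0" --pt "0.2 1 5.5 -50 0 0 0" --pt "0.2 1 5.5 -75 0 0 0" --pt "0.2 1 5.5 -91 0 0 0" --pt "0.2 1 5.5 -91 0 0 0" --pt "0.2 1 5.5 -91 0 0 0"

```text
clock: 3.15
position: [0.5622, 0.2384, 0.0205]
ee_rot: [0.998, -0.063, 0.001, -0.0]
ft_force: [1.0, 0.2, 0.9]
grip_width: 0.807
grasp_force: 0.0
```

>>> step_arm --grip_force 30 --pt "0.5 0 0 0 0 0 0" --pt "0.7 0 0 0 0 0 0" --pt "1 0 0 0 0 0 0" --pt "1 0 0 0 0 0 0" --pt "1 0 0 0 0 0 0" --pt "1 0 0 0 0 0 0"

```text
clock: 3.75
position: [0.5612, 0.2375, 0.019]
ee_rot: [0.998, -0.063, 0.0, 0.0]
ft_force: [-1.8, -1.9, 5.1]
grip_width: 0.178
grasp_force: 29.2
```

>>> step_arm --grip_force 50 --pt "1 0 0.3 5 0 0 0" --pt "1 0 0.9 15 0 0 0" --pt "1 0 1.5 25 0 0 0" --pt "1 0.2 2 35 0 0 0" --pt "1 0.3 2.4 43 0 0 0" --pt "1 0.3 2.5 48 0 0 0" --pt "1 0.3 2.5 50 0 0 0" --pt "1 0.3 2.5 50 0 0 0" --pt "1 0.3 2.5 50 0 0 0"

```text
clock: 4.65
position: [0.5614, 0.24, 0.0682]
ee_rot: [0.998, -0.063, 0.0, 0.0]
ft_force: [4.9, -0.6, -6.9]
grip_width: 0.167
grasp_force: 48.8
```

```bash
cat > p.py <<'E'
from h import *
import time
HG=np.array([.4975,-.2654]);U=np.array([.127,.9919])
def pos(n=1):
    o=manip.get_obs();out=[]
    for i in range(n):
        c=cam("top");m,xx,yy=redpos(c,0,0,0)
        th=np.arcsin(np.clip((o["position"][2]+.0201-.09)/.51,-1,1))  # slope relative level
        # sub-pixel extents along track: soft edges from column counts
        col=m.sum(0).astype(float);mx=np.median(col[col>0]);cx=np.nonzero(col>=.5*mx)[0]
        s=.3
        for k in range(3):
            z=.09+s*np.sin(th)+.055
            p=onz(c,((cx.min()+cx.max())/2,yy.mean()),z)
            h=(p[:2]-HG)@U;s=(h+.055*np.sin(th))/np.cos(th)
        out.append((round(s*1000,1),cx.min(),cx.max()))
    print("t",o["clock"],"z",o["position"][2].round(4),"xy",o["position"][:2].round(4),"slope",round(th,4),"f",o["ft_force"].round(1),"s",out)
    return c
if __name__=="__main__":
    import sys;pos(int(sys.argv[1]) if len(sys.argv)>1 else 1)
E
python3 p.py
```

```text
t 4.65 z 0.0682 xy [0.5614 0.24  ] slope -0.0034 f [ 4.9 -0.6 -6.9] s [(np.float64(345.0), np.int64(333), np.int64(365))]
```

>>> step_arm --pt "1 0 0 9 0 0 0" --pt "1 0 0 17 0 0 0" --pt "1 0 0 17 0 0 0" --pt "1 0 0 17 0 0 0" --pt "1 0 0 17 0 0 0" --pt "1 0 0 17 0 0 0"

```text
clock: 5.3
position: [0.5614, 0.2399, 0.0847]
ee_rot: [0.998, -0.063, -0.0, 0.0]
ft_force: [5.3, -1.7, -8.3]
grip_width: 0.17
grasp_force: 49.2
```

```bash
python3 p.py 3
```

```text
t 5.3 z 0.0847 xy [0.5614 0.2399] slope 0.029 f [ 5.3 -1.7 -8.3] s [(np.float64(328.7), np.int64(340), np.int64(372)), (np.float64(323.3), np.int64(342), np.int64(374)), (np.float64(320.6), np.int64(343), np.int64(375))]
```

>>> step_arm --pt "1 0 0 0 0 0 0" --pt "1 0 0 -8 0 0 0" --pt "1 0 0 -15 0 0 0" --pt "1 0 0 -15 0 0 0"

```text
clock: 5.85
position: [0.5614, 0.2401, 0.0688]
ee_rot: [0.998, -0.063, -0.0, 0.0]
ft_force: [4.6, -1.8, -7.2]
grip_width: 0.169
grasp_force: 49.4
```

```bash
python3 p.py 3
```

```text
t 5.85 z 0.0688 xy [0.5614 0.2401] slope -0.0022 f [ 4.6 -1.8 -7.2] s [(np.float64(277.1), np.int64(358), np.int64(390)), (np.float64(271.7), np.int64(360), np.int64(392)), (np.float64(269.0), np.int64(361), np.int64(393))]
```

>>> step_arm --pt "1 0 0 0 0 0 0" --pt "1 0 0 0 0 0 0" --pt "1 0 0 0 0 0 0"

```text
clock: 6.3
position: [0.5614, 0.24, 0.0695]
ee_rot: [0.998, -0.063, 0.0, 0.0]
ft_force: [5.8, -2.7, -6.4]
grip_width: 0.171
grasp_force: 49.5
```

```bash
python3 p.py 3
```

```text
t 6.3 z 0.0695 xy [0.5614 0.24  ] slope -0.0008 f [ 5.8 -2.7 -6.4] s [(np.float64(247.4), np.int64(369), np.int64(401)), (np.float64(244.7), np.int64(370), np.int64(402)), (np.float64(244.7), np.int64(370), np.int64(402))]
```

>>> step_arm --pt "1 0 0 5 0 0 0" --pt "1 0 0 5 0 0 0" --pt "1 0 0 5 0 0 0" --pt "1 0 0 0 0 0 0"

```text
clock: 6.85
position: [0.5615, 0.24, 0.07]
ee_rot: [0.998, -0.063, 0.0, 0.0]
ft_force: [4.0, -2.5, -6.9]
grip_width: 0.168
grasp_force: 49.6
```

```bash
python3 p.py 2
```

```text
t 6.85 z 0.07 xy [0.5615 0.24  ] slope 0.0001 f [ 4.  -2.5 -6.9] s [(np.float64(231.3), np.int64(375), np.int64(407)), (np.float64(229.9), np.int64(375), np.int64(408))]
```

>>> step_arm --pt "1 0 0 0 0 0 0" --pt "1 0 0 0 0 0 0" --pt "1 0 0 0 0 0 0" --pt "1 0 0 0 0 0 0" --pt "1 0 0 0 0 0 0"

```text
clock: 7.45
position: [0.5614, 0.24, 0.0695]
ee_rot: [0.998, -0.063, 0.0, 0.0]
ft_force: [5.0, -3.2, -7.1]
grip_width: 0.165
grasp_force: 49.5
```

Run:
```python
from p import *
c=pos(2)
s=cam("scene")
a=cv2.resize(c["image"][165:285,330:440],None,fx=3.6,fy=3.6,interpolation=cv2.INTER_CUBIC)
b=cv2.resize(s["image"][125:245,195:305],None,fx=3.6,fy=3.6,interpolation=cv2.INTER_CUBIC)
cv2.imwrite("pics/aim.png",np.hstack([a,b]))
h=np.append(HG+.2245*U,.145);print(proj(c,h),proj(s,h))
```

```text
t 7.45 z 0.0695 xy [0.5614 0.24  ] slope -0.0007 f [ 5.  -3.2 -7.1] s [(np.float64(228.5), np.int64(376), np.int64(408)), (np.float64(228.5), np.int64(376), np.int64(408))]
[393.47453386 214.15061767] [244.09394887 174.465328  ]
```

View pics/aim.png

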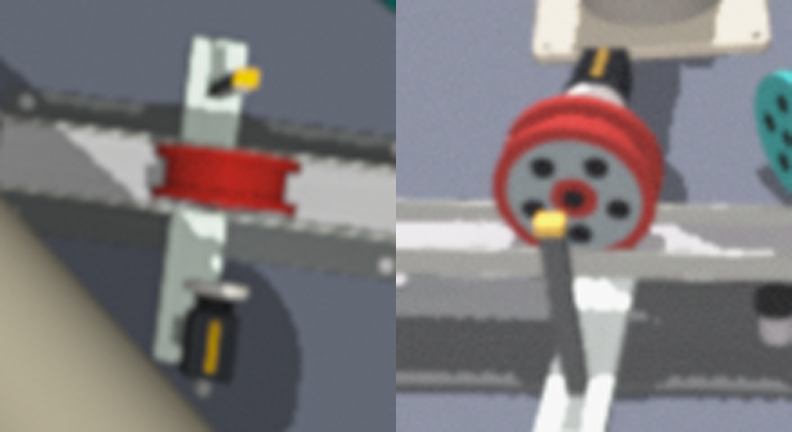

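Run:
```python
from p import *
c=cam("top");s=cam("scene")
X=np.array([U[1],-U[0]])
h=cv2.cvtColor(s["image"],cv2.COLOR_BGR2HSV).astype(int)
m=(((h[...,0]<8)|(h[...,0]>172))&(h[...,1]>110)&(h[...,2]>50)).astype(np.uint8);m[:172]=0;m[188:]=0;m[:,:236]=0;m[:,253:]=0
yy,xx=np.nonzero(m);print("hub",(xx.min()+xx.max())/2,(yy.min()+yy.max())/2,xx.mean(),yy.mean())
for S in(.2215,.2245,.2275,.2305):print(S,proj(s,np.append(HG+S*U+.018*X,.145)).round(2),proj(s,np.append(HG+S*U+.02*X,.145)).round(2))
m,xx,yy=redpos(c,0,0,0);print("top",xx.mean(),yy.mean(),xx.min(),xx.max())
# intensity-weighted edges in the top view along each row
for S in(.2245,.2285):print([proj(c,np.append(HG+(S+d)*U,.145)).round(2) for d in(-.055,.055)])
hh=cv2.cvtColor(c["image"],cv2.COLOR_BGR2HSV).astype(float)
r=c["image"].astype(float);rd=(r[...,2]-r[...,1]).clip(0)
for row in range(207,222,2):
    v=rd[row,365:420];p=v.max()*.5;i=np.nonzero(v>p)[0];a,b=i[0],i[-1]
    L=365+a-(v[a]-p)/(v[a]-v[a-1]);Rr=365+b+(v[b]-p)/(v[b]-v[b+1]);print(row,round(L,2),round(Rr,2),round((L+Rr)/2,2))
```

```text
hub 244.5 179.5 244.24358974358975 179.5
0.2215 [241.57 178.81] [241.43 179.3 ]
0.2245 [242.82 178.82] [242.67 179.32]
0.2275 [244.06 178.84] [243.92 179.33]
0.2305 [245.31 178.86] [245.17 179.35]
top 392.20109689213893 213.81718464351005 373 412
[array([413.75, 216.83]), array([373.2 , 211.47])]
[array([412.27, 216.64]), array([371.72, 211.27])]
207 374.44 400.5 387.47
209 376.88 409.47 393.18
211 376.8 412.01 394.4
213 376.73 408.54 392.64
215 376.92 408.21 392.56
217 374.57 408.0 391.29
219 377.18 407.5 392.34
221 386.06 408.65 397.35
```

>>> step_arm --pt "1 0 0 10 0 0 0" --pt "1 0 0 10 0 0 0" --pt "1 0 0 8 0 0 0" --pt "1 0 0 0 0 0 0" --pt "1 0 0 0 0 0 0" --pt "1 0 0 0 0 0 0"

```text
clock: 8.3
position: [0.5614, 0.24, 0.0692]
ee_rot: [0.998, -0.063, -0.0, 0.0]
ft_force: [5.8, -2.4, -7.2]
grip_width: 0.17
grasp_force: 49.9
```

```bash
cat > q.py <<'E'
from p import *
c=pos(1);s=cam("scene")
h=cv2.cvtColor(s["image"],cv2.COLOR_BGR2HSV).astype(int)
m=(((h[...,0]<8)|(h[...,0]>172))&(h[...,1]>110)&(h[...,2]>50)).astype(np.uint8);m[:172]=0;m[188:]=0;m[:,:233]=0;m[:,253:]=0
yy,xx=np.nonzero(m);u=xx.mean()
m,xx,yy=redpos(c,0,0,0);k=(xx.min()+xx.max())/2
print("hub",u,"s",224.5+(u-242.75)/.415,"top",k,224.5-(k-393.47)*2.7)
E
python3 q.py
```

```text
t 8.3 z 0.0692 xy [0.5614 0.24  ] slope -0.0014 f [ 5.8 -2.4 -7.2] s [(np.float64(220.3), np.int64(379), np.int64(411))]
hub 240.78666666666666 s 219.76907630522086 top 395.5 219.01900000000006
```

>>> step_arm --pt "1 0 0 -8 0 0 0" --pt "1 0 0 -8 0 0 0" --pt "1 0 0 -2 0 0 0" --pt "1 0 0 1 0 0 0" --pt "1 0 0 1 0 0 0" --pt "1 0 0 1 0 0 0" --pt "1 0 0 1 0 0 0"

```text
clock: 9.1
position: [0.5614, 0.2401, 0.0704]
ee_rot: [0.998, -0.063, 0.0, 0.0]
ft_force: [4.8, -2.1, -6.6]
grip_width: 0.166
grasp_force: 49.9
```

```bash
python3 q.py
```

```text
t 9.1 z 0.0704 xy [0.5614 0.2401] slope 0.001 f [ 4.8 -2.1 -6.6] s [(np.float64(228.7), np.int64(376), np.int64(408))]
hub 244.47560975609755 s 228.65809579782544 top 392.5 227.11900000000009
```

>>> step_arm --pt "1 0 0 7.5 0 0 0" --pt "1 0 0 7 0 0 0" --pt "1 0 0 -1 0 0 0" --pt "1 0 0 -1 0 0 0" --pt "1 0 0 -1 0 0 0" --pt "1 0 0 -1 0 0 0" --pt "1 0 0 -1 0 0 0"

```text
clock: 9.9
position: [0.5614, 0.2401, 0.0693]
ee_rot: [0.998, -0.063, -0.0, 0.0]
ft_force: [5.5, -2.8, -6.6]
grip_width: 0.169
grasp_force: 50.0
```

```bash
python3 q.py
```

```text
t 9.9 z 0.0693 xy [0.5614 0.2401] slope -0.0012 f [ 5.5 -2.8 -6.6] s [(np.float64(225.7), np.int64(377), np.int64(409))]
hub 242.90666666666667 s 224.87751004016064 top 393.5 224.41900000000007
```

>>> step_arm --pt "1 0 0 0 0 0 0" --pt "1 0 0 0 0 0 0" --pt "1 0 0 0 0 0 0" --pt "1 0 0 0 0 0 0" --pt "1 0 0 0 0 0 0" --pt "1 0 0 0 0 0 0" --pt "1 0 0 0 0 0 0" --pt "1 0 0 0 0 0 0" --pt "1 0 0 0 0 0 0" --pt "1 0 0 0 0 0 0"

```text
clock: 11.0
position: [0.5615, 0.2401, 0.0693]
ee_rot: [0.998, -0.063, 0.0, 0.0]
ft_force: [6.1, -2.6, -7.8]
grip_width: 0.168
grasp_force: 50.0
```

```bash
python3 q.py
```

```text
t 11.0 z 0.0693 xy [0.5615 0.2401] slope -0.0011 f [ 6.1 -2.6 -7.8] s [(np.float64(225.7), np.int64(377), np.int64(409))]
hub 242.8815789473684 s 224.8170577045022 top 393.5 224.41900000000007
```

>>> step_arm --pt "1 0 0 0 0 0 0" --pt "1 0 0 0 0 0 0" --pt "1 0 0 0 0 0 0" --pt "1 0 0 0 0 0 0" --pt "1 0 0 0 0 0 0" --pt "1 0 0 0 0 0 0" --pt "1 0 0 0 0 0 0" --pt "1 0 0 0 0 0 0" --pt "1 0 0 0 0 0 0" --pt "1 0 0 0 0 0 0"

```text
clock: 12.1
position: [0.5614, 0.24, 0.0693]
ee_rot: [0.998, -0.063, 0.0, 0.0]
ft_force: [6.0, -2.0, -6.9]
grip_width: 0.172
grasp_force: 50.0
```

>>> step_arm --pt "1 0 0 0 0 0 0" --pt "1 0 0 0 0 0 0" --pt "1 0 0 0 0 0 0" --pt "1 0 0 0 0 0 0" --pt "1 0 0 0 0 0 0" --pt "1 0 0 0 0 0 0" --pt "1 0 0 0 0 0 0" --pt "1 0 0 0 0 0 0" --pt "1 0 0 0 0 0 0" --pt "1 0 0 0 0 0 0"

```text
clock: 13.1
position: [0.5614, 0.2401, 0.0693]
ee_rot: [0.998, -0.063, 0.0, 0.0]
ft_force: [5.6, -2.0, -8.1]
grip_width: 0.17
grasp_force: 50.0
```

>>> step_arm --pt "1 0 0 0 0 0 0" --pt "1 0 0 0 0 0 0" --pt "1 0 0 0 0 0 0" --pt "1 0 0 0 0 0 0" --pt "1 0 0 0 0 0 0" --pt "1 0 0 0 0 0 0" --pt "1 0 0 0 0 0 0" --pt "1 0 0 0 0 0 0" --pt "1 0 0 0 0 0 0" --pt "1 0 0 0 0 0 0"

```text
clock: 14.1
position: [0.5614, 0.24, 0.0693]
ee_rot: [0.998, -0.063, 0.0, 0.0]
ft_force: [4.7, -3.0, -6.9]
grip_width: 0.166
grasp_force: 50.0
```

>>> step_arm --pt "1 0 0 0 0 0 0" --pt "1 0 0 0 0 0 0" --pt "1 0 0 0 0 0 0" --pt "1 0 0 0 0 0 0" --pt "1 0 0 0 0 0 0" --pt "1 0 0 0 0 0 0" --pt "1 0 0 0 0 0 0" --pt "1 0 0 0 0 0 0" --pt "1 0 0 0 0 0 0" --pt "1 0 0 0 0 0 0"

```text
clock: 15.1
position: [0.5614, 0.2401, 0.0693]
ee_rot: [0.998, -0.063, 0.0, 0.0]
ft_force: [5.5, -3.0, -7.2]
grip_width: 0.165
grasp_force: 50.0
```

>>> step_arm --pt "1 0 0 0 0 0 0" --pt "1 0 0 0 0 0 0" --pt "1 0 0 0 0 0 0" --pt "1 0 0 0 0 0 0" --pt "1 0 0 0 0 0 0" --pt "1 0 0 0 0 0 0" --pt "1 0 0 0 0 0 0" --pt "1 0 0 0 0 0 0" --pt "1 0 0 0 0 0 0" --pt "1 0 0 0 0 0 0"

```text
clock: 16.1
position: [0.5614, 0.2401, 0.0693]
ee_rot: [0.998, -0.063, -0.0, 0.0]
ft_force: [5.8, -2.1, -6.4]
grip_width: 0.174
grasp_force: 50.0
```

```bash
python3 q.py
```

```text
t 16.1 z 0.0693 xy [0.5614 0.2401] slope -0.0012 f [ 5.8 -2.1 -6.4] s [(np.float64(225.7), np.int64(377), np.int64(409))]
hub 242.8815789473684 s 224.8170577045022 top 393.5 224.41900000000007
```

The pulley stood still from 9.9 s to 16.2 s. Now I roll it on to the seat.

>>> step_arm --pt "1 0 0 8 0 0 0" --pt "1 0 0 15 0 0 0" --pt "1 0 0 15 0 0 0" --pt "1 0 0 15 0 0 0" --pt "1 0 0 15 0 0 0" --pt "1 0 0 9 0 0 0" --pt "1 0 0 5 0 0 0"

```text
clock: 16.9
position: [0.5614, 0.2401, 0.0741]
ee_rot: [0.998, -0.063, 0.0, 0.0]
ft_force: [5.0, -3.0, -6.7]
grip_width: 0.169
grasp_force: 50.0
```

```bash
python3 p.py 3
```

```text
t 16.9 z 0.0741 xy [0.5614 0.2401] slope 0.0082 f [ 5.  -3.  -6.7] s [(np.float64(202.2), np.int64(386), np.int64(418)), (np.float64(199.5), np.int64(387), np.int64(419)), (np.float64(196.8), np.int64(388), np.int64(420))]
```

>>> step_arm --pt "1 0 0 1 0 0 0" --pt "1 0 0 1 0 0 0" --pt "1 0 0 1 0 0 0" --pt "1 0 0 1 0 0 0" --pt "1 0 0 1 0 0 0" --pt "1 0 0 1 0 0 0" --pt "1 0 0 1 0 0 0" --pt "1 0 0 1 0 0 0"

```text
clock: 17.85
position: [0.5614, 0.2401, 0.0753]
ee_rot: [0.998, -0.063, -0.0, 0.0]
ft_force: [5.2, -3.1, -5.6]
grip_width: 0.168
grasp_force: 50.0
```

```bash
python3 p.py 3
```

```text
t 17.85 z 0.0753 xy [0.5614 0.2401] slope 0.0107 f [ 5.2 -3.1 -5.6] s [(np.float64(152.2), np.int64(404), np.int64(437)), (np.float64(150.8), np.int64(405), np.int64(437)), (np.float64(149.5), np.int64(405), np.int64(438))]
```

>>> step_arm --pt "1 0 0 1 0 0 0" --pt "1 0 0 1 0 0 0" --pt "1 0 0 1 0 0 0" --pt "1 0 0 1 0 0 0" --pt "1 0 0 1 0 0 0" --pt "1 0 0 1 0 0 0" --pt "1 0 0 1 0 0 0" --pt "1 0 0 1 0 0 0" --pt "1 0 0 1 0 0 0"

```text
clock: 18.9
position: [0.5614, 0.24, 0.0764]
ee_rot: [0.998, -0.063, 0.0, 0.0]
ft_force: [4.7, -3.2, -6.0]
grip_width: 0.169
grasp_force: 50.1
```

```bash
python3 p.py 3
```

```text
t 18.9 z 0.0764 xy [0.5614 0.24  ] slope 0.0127 f [ 4.7 -3.2 -6. ] s [(np.float64(100.6), np.int64(423), np.int64(456)), (np.float64(97.9), np.int64(424), np.int64(457)), (np.float64(95.1), np.int64(425), np.int64(458))]
```

>>> step_arm --pt "1 0 0 0 0 0 0" --pt "1 0 0 0 0 0 0" --pt "1 0 0 0 0 0 0" --pt "1 0 0 0 0 0 0" --pt "1 0 0 0 0 0 0" --pt "1 0 0 0 0 0 0" --pt "1 0 0 0 0 0 0" --pt "1 0 0 0 0 0 0" --pt "1 0 0 0 0 0 0" --pt "1 0 0 0 0 0 0"

```text
clock: 20.05
position: [0.5614, 0.24, 0.0764]
ee_rot: [0.998, -0.063, 0.0, 0.0]
ft_force: [5.5, -3.6, -4.9]
grip_width: 0.162
grasp_force: 50.2
```

```bash
python3 p.py 3
```

```text
t 20.05 z 0.0764 xy [0.5614 0.24  ] slope 0.0128 f [ 5.5 -3.6 -4.9] s [(np.float64(41.7), np.int64(443), np.int64(479)), (np.float64(41.7), np.int64(443), np.int64(479)), (np.float64(41.7), np.int64(443), np.int64(479))]
```

>>> step_arm --pt "1 0 0 0 0 0 0" --pt "1 0 0 0 0 0 0" --pt "1 0 0 0 0 0 0" --pt "1 0 0 -2 0 0 0" --pt "1 0 0 -5 0 0 0" --pt "1 0 0 -8 0 0 0" --pt "1 0 0 -11 0 0 0" --pt "1 0 -0.1 -14 0 0 0" --pt "1 0 -0.2 -17 0 0 0" --pt "1 0 -0.3 -20 0 0 0"

```text
clock: 21.2
position: [0.5614, 0.2398, 0.0565]
ee_rot: [0.998, -0.063, 0.0, 0.0]
ft_force: [4.7, -1.9, -4.4]
grip_width: 0.171
grasp_force: 50.3
```

>>> step_arm --pt "1 0 -0.2 -3 0 0 0" --pt "1 0 -0.4 -6 0 0 0" --pt "1 0 -0.6 -9 0 0 0" --pt "1 0 -0.8 -12 0 0 0" --pt "1 0 -1 -15 0 0 0" --pt "1 0 -1.2 -18 0 0 0" --pt "1 -0.1 -1.4 -21 0 0 0" --pt "1 -0.2 -1.6 -24 0 0 0" --pt "1 -0.3 -1.8 -27 0 0 0" --pt "1 -0.3 -2 -30 0 0 0"

```text
clock: 22.2
position: [0.5611, 0.2381, 0.0272]
ee_rot: [0.998, -0.063, 0.0, -0.0]
ft_force: [4.6, -2.4, -3.3]
grip_width: 0.167
grasp_force: 49.9
```

```bash
sed -i 's/x1=480/x1=500/' h.py; python3 p.py 1
```

```text
t 22.2 z 0.0272 xy [0.5611 0.2381] slope -0.0838 f [ 4.6 -2.4 -3.3] s [(np.float64(44.7), np.int64(439), np.int64(476))]
```

>>> step_arm --pt "1 0 -0.1 -1.5 0 0 0" --pt "1 0 -0.2 -3 0 0 0" --pt "1 0 -0.3 -4 0 0 0" --pt "1 0 -0.4 -5 0 0 0" --pt "1 0 -0.4 -5.8 0 0 0" --pt "1 0 -0.5 -6.5 0 0 0" --pt "1 0 -0.5 -7 0 0 0" --pt "1 0 -0.6 -7.5 0 0 0" --pt "1 0 -0.6 -7.8 0 0 0" --pt "1 0 -0.6 -7.8 0 0 0"

```text
clock: 23.25
position: [0.5611, 0.2374, 0.0201]
ee_rot: [0.998, -0.063, 0.0, 0.0]
ft_force: [1.8, -4.1, 5.1]
grip_width: 0.167
grasp_force: 50.8
```

>>> step_arm --grip_force 20 --pt "1 0 0 0 0 0 0" --pt "0.75 0 0 0 0 0 0" --pt "0.6 0 0 0 0 0 0" --pt "0.4 0 0 0 0 0 0" --pt "0.2 0 0 0 0 0 0" --pt "0.2 0 0 0 0 0 0" --pt "0.2 0 0 0 0 0 0"

```text
clock: 23.95
position: [0.5609, 0.2375, 0.0195]
ee_rot: [0.998, -0.063, -0.0, 0.0]
ft_force: [0.3, -0.3, 0.4]
grip_width: 0.801
grasp_force: 0.0
```

>>> step_arm --pt "0.2 0 0 15 0 0 0" --pt "0.2 0 0 40 0 0 0" --pt "0.2 0 0 80 0 0 0" --pt "0.2 0 0 120 0 0 0" --pt "0.2 0 0 150 0 0 0" --pt "0.2 0 0 150 0 0 0" --pt "0.2 0 0 150 0 0 0"

```text
clock: 24.65
position: [0.5612, 0.2376, 0.1709]
ee_rot: [0.998, -0.063, 0.001, -0.0]
ft_force: [-0.4, -0.3, -1.6]
grip_width: 0.797
grasp_force: 0.0
```

Run:
```python
from p import *
o=manip.get_obs();print(o["clock"],o["position"],o["grip_width"],o["ft_force"])
t=cam("top");s=cam("scene")
a=cv2.resize(s["image"][100:300],None,fx=1.25,fy=1.25);b=cv2.resize(t["image"][80:300],None,fx=1.25,fy=1.25)
cv2.imwrite("pics/end.png",np.vstack([a,b]))
m,xx,yy=redpos(t,0,0,0);th=-.1;s_=.046;z=.09+s_*np.sin(th)+.0525
p=onz(t,((xx.min()+xx.max())/2,yy.mean()),z);print("s",((p[:2]-HG)@U+.0525*np.sin(th)))
```

```text
24.65 [0.5612447  0.23762095 0.17092909] 0.7972828330940023 [-0.41906632 -0.33181595 -1.57716494]
s 0.045582417208847044
```

View pics/end.png

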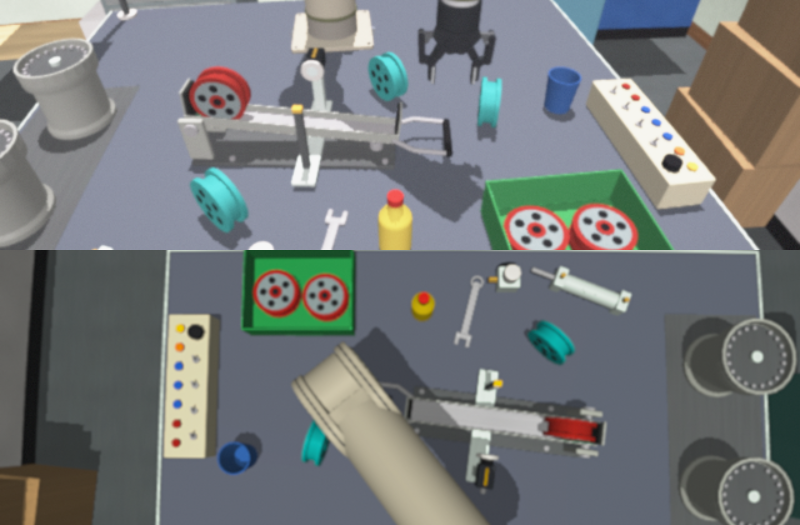

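The pulley sits in the green seat (picture (218,93)), 46 mm from the hinge. The track is down, the gripper is clear, and the rest of the scene is unchanged.

```bash
python3 -c "
from workcell import manip
print(manip.hand_in())"
```

```text
the job is handed in; nothing more can be done
None
```

The job is handed in: the pulley stood still within about 1 mm of the measured aim point for about 6 s, then rolled into the green seat; the track was set down and released at about 24 s, with the robot touching nothing.

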